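# Close a camera housing for its seal test

### The arm

A 6-joint arm with a two-finger parallel gripper is mounted at the origin on the work surface. World frame = base frame: x ahead of the robot, y to its left, z up, the work surface at z = 0. Lengths are in m, angles in rad, forces in N, time in s.
With the tool pointing down it reaches from about 0.4 to 0.825 m from the base axis. Payload 7 kg.
Tool frame: the origin (TCP) lies between the finger pads, 19 mm behind the fingertips; this is the grasp point; z points along the fingers, y is the line along which they close (so a half turn about z gives the same grasp; the last joint's range is limited). The gripper opens to 88 mm and grips with 3 to 60 N. Pads are 19 mm wide; open, the fingers measure 130 mm over their backs; the gripper's body (78 mm by 193 mm) begins 47 mm behind the grasp point.
Start: joints at [-1.053, 0.359, 0.012, 0, -1.224, -0.288], TCP at [0.154, -0.657, 0.245] pointing down, gripper open.
Joint ranges: [-3.07, 3.07], [-1.43, 2.12], [-1.02, 1.25], [-3.03, 1.67], [-3.05, -0], [-3.03, 3.03]. Speed limits (rad/s): [2.39, 2.39, 3.01, 3.14, 3.14, 3.14].

### API

Orientations are given as [roll, pitch, yaw] about the fixed x, y, z axes, in that order (R = Rz(yaw) Ry(pitch) Rx(roll)).
In Python, from station import arm, imaging, models gives the robot as it stands.
- The arm moves only by the tool play_rows, never from a script. Its arguments are lists of equal length, an entry for each row: "travel": the shift along the tool's x, y, z in units of 25 mm (1.0 is 25 mm), a list of three; "twist": the turn about the tool's z in units of 0.15 rad (1.0 is 0.15 rad). A call has 1 to 8 rows; each row shifts and turns the commanded pose from where the row before left it, along the tool's axes as they then stand; what a row does not reach is not made up. A row lasts 1/8 s, in which the tool goes at most 62.5 mm and 10.7 degrees, less where a joint would pass 70% of its speed; a pose out of reach is approached as far as the arm can. A call with a number of a shift or a turn outside -1 to 1 is refused whole. A call with a gripper value outside its range is refused whole. "fingers" is the opening, from 0 (shut) to 1 (fully open), set as the call begins (left out, the last holds). The fingers move at their own pace and stop on an object; "newtons" is the grip in N (left out, the last holds). Time passes only in rows, so rows that do not move let the fingers close. It gives the time, the measured TCP pose, the force, the opening and the grip force at its end, in the units of the state.
- arm.get_state(): the state, without advancing time (a new reading comes with each control period).
- imaging.grab_frame(name): name is "side" or "top" or "wrist"; returns a dict with "pixels" (420x560x3 uint8, red, green, blue), "fx", "fy", "cx", "cy" (pixels), "distortion" ([k1, k2, p1, p2, k3] as OpenCV has them; the pictures are not rectified), "R" (3x3) and "t" (3): a world point X has camera coordinates R X + t; the wrist camera has in their place "T_tool_cam" (4x4, takes a point from camera to tool coordinates, whose origin is the TCP and whose axes are the flange's). Camera axes: x right, y down, z forward; pixel columns grow to the right and rows downward; lengths in m; the calibration is good to about 2 mm. A picture is of the moment at which its call begins: read the wrist's pose just before it. There is no depth.
- arm.job_done(): hands the job in; it is judged then, once.
Trained networks look in the newest picture that a camera, given by its name, has taken for a name from the list of things; names that differ only in an ending like _2 or _b are one class to them, and where a whole thing is asked for, a point or a joint stands for the part that bears it (a point fixed in the world has none). Each returns a list of dicts, best first, with "confidence" (0 to 1); they miss things now and then, are a little off and sometimes report something else, mostly with a low value. They report only what shows in the picture. A call takes as long as a camera call. They do not tell look-alikes from the thing itself.
- models.boxes_of(name, camera): "extent" ([centre column, centre row, width, height] in pixels, round what is visible of it).
- models.silhouettes(name, camera): "pixels" (420x560 bool, what is visible of it) and "extent" ([centre column, centre row, width, height] in pixels, round what is visible of it).
The state is a dict: "t": time; "q": joint angles; "qd": joint speeds; "joint_efforts": joint torques, N m; "eef_pos": TCP position; "ee_rot": TCP orientation; "force": force on the tool from outside, world axes, zero at the start; "moment": the same for the moment, N m; "width": finger opening in m; "gripper_force": force on a finger pad.
Only numpy, scipy, OpenCV 4.12 (cv2) and the standard library are available. Lean on these libraries where they do the work, as an engineer would, in place of code of your own. Each camera call takes 0.05 s, during which the arm holds its last target. There are 200 camera calls.

### The job

On the white seal-test station, first turn the grey dial clockwise until its pointer clicks in at the green mark. Then fit the loose silver cover with its holes over the two dowels of the lower housing half on the sprung black nest, blue end over blue end, until the two halves lie flush together, and press the pair down so that the nest sinks at least half of its 12 mm travel. Finish while still holding it pressed down like that, with the dial still at green; leave everything else on the bench where it is.

Things in the scene. Friction and masses are not known exactly. Their poses are not given: they have to be found in the camera images.
- tester: white seal-test station, a fixed box 170 (x) x 310 (y) x 40 mm high. Origin: centre of its underside on the bench. The dial stands at (0, -88) mm and the sprung nest at (0, +80) mm in its frame; it may be turned on the bench, its z is up
- dial (a joint): dial angle, rad, growing clockwise from above, range -0.06 to 1.86; sprung detents at 0, 0.6, 1.2, 1.8 (up to about 0.15 N m to pass one). 1.2 is the green bar on the black panel, the others are white dots. At value v the orange end of the pointer points (0.9 - v) rad, counter-clockwise positive, from the station's +x axis. Starts near 0 or 0.6
- dial_grip (a point): point on the dial's vertical axis, 75 mm above the bench, where the TCP goes to grip. The grip bar is 46 mm long, 12 mm wide, 53 to 86 mm above the bench, on a round skirt 52 mm across with its top at 53 mm. x axis: along the bar to the orange end (turns with the dial), z up
- cover: loose silver upper half, 0.18 to 0.35 kg: plate 96 (x) x 56 (y) x 16 mm with a solid block 36 (x) x 28 (y) mm on it rising to 48 mm, black disc on top. Origin: centre of the plate's underside, flat on the bench at the start; z up; +x points to its blue end. Through holes: 12 mm wide at x = +34 mm (blue end), 9 mm wide at x = -34 mm
- cover_grip (a point): point inside the cover's block, 38 mm above the cover's underside, where the TCP goes to grip across the 28 mm width (fingers closing along the cover's y); fingertips 19 mm lower are then 3 mm above the plate
- cover_key (a point): centre of the cover's wide hole at its underside (blue end, x = +34 mm)
- nest_mate (a point): centre of the top face (96 x 56 mm) of the silver lower half fixed on the black sprung nest: 87 mm above the bench unpressed, sinks with it. x axis as the station's, to the blue end; z up. Dowels on this face: 10 mm thick at x = +34 mm, 7 mm at x = -34 mm, 14 mm tall, the top 6 mm tapered. The cover is home when its origin meets this point, x axes alike
- nest_key (a point): foot of the thick dowel on that face (blue end)
- nest (a joint): how far the sprung nest is pressed down, m: 0 free, stops at 0.012. It begins to sink at about 3.5 N and takes 1 N more per mm (about 9.5 N at 6 mm, 15.5 N at the stop), the cover's weight included
- lens_cap: bystander: small black plastic cap, 70 x 46 x 12 mm plate with a round 32 mm stub on top, 32 mm high in all; not the cover; origin under its centre
- petri: bystander: clear closed petri dish, 90 mm across, 16 mm high; origin under its centre
- slide_box: bystander: blue slide box with white band, 90 x 100 x 30 mm high; origin under its centre
- oil: bystander: small amber bottle with black cap, 36 mm across, 75 mm high; origin under its centre
- driver: bystander: screwdriver lying flat, 170 mm long; origin under its centre
- mouse: bystander: black computer mouse, 100 x 58 mm, about 38 mm high; origin under its centre
- sharps: bystander: yellow round tub with lid, 132 mm across, 130 mm high; origin under its centre
Things that resemble listed ones, but are neither listed nor needed, are in the scene too. Of the things like the cover, leave any that is red; of the rest the smaller one is meant.

How it is judged:
On the way, in this order (a step that is already met when the one before it is completed fails the run):
1. the dial rests at the green mark (1.2 rad, within 0.15) (value of joint dial between 1.05 and 1.35 rad), for 0.3 s.
2. the cover sits flush on the dowels, the right way round, and the robot presses the nest down more than 5 mm (all of step 1 and horizontal distance between cover and nest_mate below 0.004 m and distance between cover_key and nest_key below 0.005 m and z of cover in the frame of nest_mate below 0.0025 m and angle between the z axis of cover and the z axis of nest_mate, either way round below 0.04 rad and value of joint nest above 0.005 m and contact force between the fingers and cover above 2 N and contact force between cover and tester above 5 N), for 0.5 s.
At the end, for the whole second after the job is handed in: Dial at 1.2 rad within 0.15; cover on the lower half within 4 mm sideways (5 mm at the wide hole), gap under 2.5 mm, tilt under 0.04 rad, blue over blue, still; nest pressed down over 5 mm; fingers push the cover with over 2 N, cover pushes the lower half with over 5 N (all of step 2 and linear speed of cover below 0.02 m/s); the arm keeps its last pose, push and grip.
It fails at once if a bystander is shifted more than 30 mm (distance of any of lens_cap, petri, slide_box, oil, driver, mouse, sharps from where it was at the start of the episode above 0.03 m).
It also fails if it takes over 58 s, if anything falls off the work surface, if the arm or the gripper's body presses on something with over 40 N, if the wrist force passes 120 N, or if a joint passes its speed limit or range.

## Working session

There is one attempt and no reset: what is moved stays moved. The work goes in short steps, Python scripts to look and compute and a tool call to move; the robot and the scene stay as the last step left them, time stands still between calls to the robot, and variables do not carry over. Pictures are saved under pics/ and viewed, at most 10 in all, crops included, and the job is handed in when it is done.

Besides the shell and the picture viewer there is one more tool, called after "Emit:" as name([rows], argument=value, ...), one row to a line, values as JSON. play_rows: Moves the arm, as the interface text tells. Shifts and turns lie within -1 to 1; 1 stands for 25 mm of shift or 0.15 rad of turn. Its arguments: {"type":"object","properties":{"travel":{"type":"array","items":{"type":"array","items":{"type":"number"}}},"twist":{"type":"array","items":{"type":"number"}},"fingers":{"type":"number"},"newtons":{"type":"number"}},"required":["travel","twist"]}

```bash
mkdir -p pics; python3 - <<'E'
from station import arm, imaging, models
import cv2, numpy as np
s=arm.get_state(); print(s)
fs=[]
for n in ("top","side"):
    f=imaging.grab_frame(n); fs.append(f)
    print(n,{k:np.round(v,4).tolist() for k,v in f.items() if k!="pixels"})
    cv2.imwrite(f"pics/{n}0.png",f["pixels"][:,:,::-1])
    for o in ("tester","dial","cover","nest"):
        print(o,[(round(b["confidence"],2),np.round(b["extent"]).tolist()) for b in models.boxes_of(o,n)[:4]])
E
```

```text
{'t': 0.0, 'q': array([-1.05291526e+00,  3.59380827e-01,  1.10943464e-02, -3.54478497e-04,
       -1.22407890e+00, -2.88074829e-01]), 'qd': array([-0.00075854,  0.00128386, -0.00081947, -0.00022898, -0.00201141,
        0.00090832]), 'joint_efforts': array([ 1.02368849e-03, -5.82727182e+01,  2.93052775e+01,  6.99730530e+00,
        6.86197905e-03, -2.02287520e-04]), 'eef_pos': array([ 0.15362579, -0.65683774,  0.24444123]), 'ee_rot': array([ 3.13999358e+00, -1.26318126e-04, -2.91190703e+00]), 'force': array([0.18611522, 0.16603945, 0.41997784]), 'moment': array([-0.02732367,  0.00974632,  0.0144009 ]), 'gripper_force': 0.0, 'width': 0.08786135897720891}
top {'fx': 393.0227, 'fy': 393.0227, 'cx': 282.1729, 'cy': 213.4323, 'distortion': [-0.011, 0.0, 0.0, 0.0, 0.0], 'R': [[0.0278, -0.9996, 0.0111], [-0.9943, -0.0288, -0.1028], [0.1031, -0.0081, -0.9946]], 't': [-0.0014, 0.5317, 1.0254]}
tester [(0.59, [250.0, 204.0, 122.0, 77.0])]
dial [(0.8, [283.0, 206.0, 18.0, 24.0])]
cover [(0.98, [390.0, 214.0, 34.0, 37.0]), (0.95, [359.0, 273.0, 39.0, 36.0]), (0.57, [421.0, 282.0, 62.0, 51.0])]
nest [(0.93, [219.0, 202.0, 28.0, 45.0])]
side {'fx': 463.6276, 'fy': 463.6276, 'cx': 278.1076, 'cy': 210.9689, 'distortion': [-0.1316, 0.0, 0.0, 0.0, 0.0], 'R': [[-0.9131, -0.4075, 0.0155], [-0.2823, 0.6044, -0.745], [0.2942, -0.6846, -0.6669]], 't': [0.47, 0.1891, 1.319]}
tester [(0.61, [251.0, 240.0, 97.0, 89.0])]
dial [(0.79, [268.0, 214.0, 20.0, 17.0])]
cover [(0.82, [304.0, 171.0, 30.0, 16.0]), (0.82, [358.0, 171.0, 32.0, 30.0]), (0.76, [337.0, 199.0, 19.0, 21.0])]
nest [(0.74, [240.0, 244.0, 48.0, 32.0]), (0.46, [268.0, 211.0, 16.0, 18.0]), (0.15, [250.0, 241.0, 97.0, 88.0])]
```

```bash
python3 - <<'E'
import cv2
i=cv2.imread("pics/top0.png")
cv2.imwrite("pics/top0c.png",cv2.resize(i[150:330,170:470],(800,480),interpolation=cv2.INTER_CUBIC))
E
```

```text
(no output)
```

View pics/top0c.png

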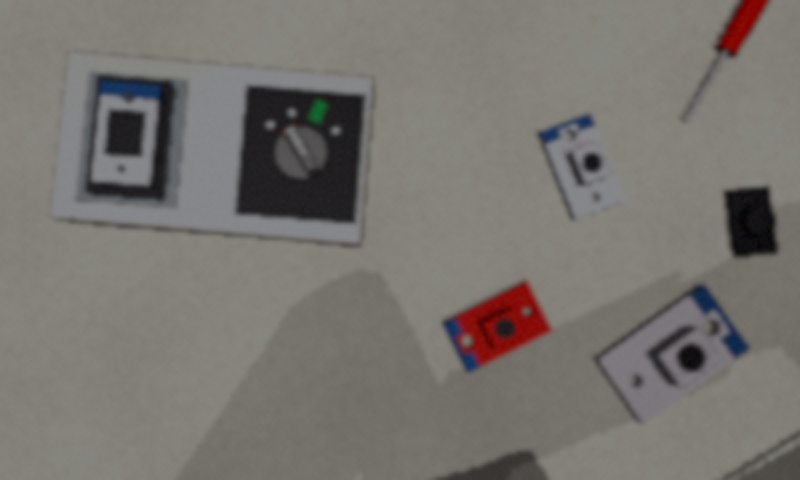

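View pics/top0.png

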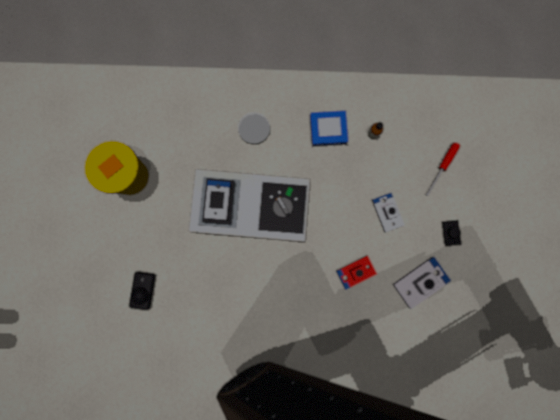

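Three things look like the cover in the top view: red at (356,272), excluded; a large silver one at (421,282); and a small silver one at (387,212). The small silver one is meant, since it is not red and is the smaller of the two silver ones. Its blue end is up-left in the image. In the crop, the station's blue end faces up (+x) and the dial pointer points up-left.

```bash
cat > h.py <<'E'
from station import arm, imaging, models
import cv2, numpy as np
from scipy.spatial.transform import Rotation as Ro
def cam(n):
    s=arm.get_state(); f=imaging.grab_frame(n)
    if n=="wrist":
        T=np.eye(4); T[:3,:3]=Ro.from_euler("xyz",s["ee_rot"]).as_matrix(); T[:3,3]=s["eef_pos"]
        C=np.linalg.inv(T@f["T_tool_cam"]); f["R"],f["t"]=C[:3,:3],C[:3,3]
    f["R"],f["t"]=np.array(f["R"]),np.array(f["t"])
    f["K"]=np.array([[f["fx"],0,f["cx"]],[0,f["fy"],f["cy"]],[0,0,1]]); f["d"]=np.array(f["distortion"])
    return f
def toz(f,px,z):
    u=cv2.undistortPoints(np.array(px,float).reshape(-1,1,2),f["K"],f["d"]).reshape(-1,2)
    d=np.c_[u,np.ones(len(u))]@f["R"]; c=-f["R"].T@f["t"]
    return c+d*((z-c[2])/d[:,2])[:,None]
def proj(f,X):
    return cv2.projectPoints(np.array(X,float).reshape(-1,1,3),cv2.Rodrigues(f["R"])[0],f["t"],f["K"],f["d"])[0].reshape(-1,2)
def save(f,n): cv2.imwrite(f"pics/{n}.png",f["pixels"][:,:,::-1])
E
python3 - <<'E'
from h import *
f=cam("top")
k=lambda p:[(170+x*.375,150+y*.375) for x,y in p]
P=toz(f,k([(68,52),(372,76),(360,244),(52,218)]),.04); print("station corners",P.round(3),P.mean(0))
print("yaw",np.arctan2(*(P[0]-P[1])[[1,0]])-np.pi/2,np.arctan2(*(P[3]-P[2])[[1,0]])-np.pi/2)
Q=toz(f,k([(538,131),(590,116),(622,202),(575,219)]),.016);print("cover",Q.round(3),Q.mean(0))
d=(Q[0]+Q[1]-Q[2]-Q[3])/2; print("cov yaw",np.arctan2(d[1],d[0]),np.linalg.norm(d))
D=toz(f,k([(283,127),(313,170)]),.086);print("dial",D,np.arctan2(*(D[0]-D[1])[[1,0]]))
print(np.array(imaging.grab_frame("wrist")["T_tool_cam"]).round(3))
E
```

```text
station corners [[ 0.642  0.249  0.04 ]
 [ 0.626 -0.057  0.04 ]
 [ 0.458 -0.048  0.04 ]
 [ 0.475  0.256  0.04 ]] [0.55010366 0.09991899 0.04      ]
yaw -0.05016888386630369 -0.055772346084951296
cover [[ 0.579 -0.229  0.016]
 [ 0.596 -0.283  0.016]
 [ 0.509 -0.315  0.016]
 [ 0.49  -0.268  0.016]] [ 0.54345425 -0.27384329  0.016     ]
cov yaw 0.38089214566051766 0.09501615629100359
dial [[0.56537333 0.030634   0.086     ]
 [0.52505831 0.00098952 0.086     ]] 0.6340400786986942
[[-0.    -0.968 -0.249  0.066]
 [ 1.    -0.     0.    -0.   ]
 [-0.    -0.249  0.968 -0.14 ]
 [ 0.     0.     0.     1.   ]]
```

Emit:
play_rows([
  [0,0,0.6],
  [0,0,0.6],
  [0,0,0.6],
  [-1,0.43,0],
  [-1,0.43,0],
  [-1,0.43,0],
  [-1,0.43,0],
  [-1,0.43,0],
], twist=[-0.9,-0.9,-0.9,0,0,0,0,0])

```text
t: 1.6
eef_pos: [0.2229, -0.5391, 0.2005]
ee_rot: [-3.141, 0.0, -2.507]
force: [0.3, 0.3, 0.3]
width: 0.0878
gripper_force: 0.0
```

Emit:
play_rows([
  [-1,0.43,0],
  [-1,0.43,0],
  [-1,0.43,0],
  [-1,0.43,0],
  [-1,0.43,0],
  [-1,0.43,0],
  [-1,0.43,0],
  [-1,0.43,0],
], twist=[0,0,0,0,0,0,0,0])

```text
t: 2.6
eef_pos: [0.333, -0.3512, 0.2006]
ee_rot: [-3.141, 0.0, -2.507]
force: [0.4, 0.1, -0.7]
width: 0.0877
gripper_force: 0.0
```

Emit:
play_rows([
  [-1,0.43,0],
  [-1,0.43,0],
  [-1,0.43,0],
  [-1,0.43,0],
  [-1,0.43,0],
  [-1,0.43,0],
  [-1,0.43,0],
  [-1,0.43,0],
], twist=[0,0,0,0,0,0,0,0])

```text
t: 3.6
eef_pos: [0.4431, -0.1633, 0.2007]
ee_rot: [-3.141, 0.001, -2.507]
force: [-0.3, 1.2, -0.6]
width: 0.0875
gripper_force: 0.0
```

Emit:
play_rows([
  [-1,0.43,0],
  [-1,0.43,0],
  [-1,0.43,0],
  [-1,0.43,0],
  [-1,0.43,0],
  [-1,0.43,0],
  [-1,0.43,0],
  [0,0,0],
], twist=[0,0,0,0,0,0,0,0])

```text
t: 4.6
eef_pos: [0.5398, 0.0017, 0.2003]
ee_rot: [-3.141, 0.0, -2.505]
force: [0.5, 0.2, 0.8]
width: 0.0875
gripper_force: 0.0
```

```bash
python3 - <<'E'
from h import *
import pickle
f=cam("wrist"); pickle.dump(f,open("w1.pkl","wb")); save(f,"w1")
E
```

```text
(no output)
```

View pics/w1.png

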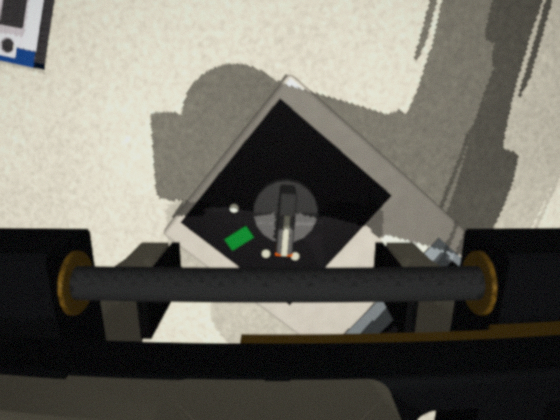

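The grip bar runs vertically at (286,187)–(285,245), with its orange end down. The green mark is at (239,238) and the dots at (234,208), (265,253) and (295,256).

```bash
python3 - <<'E'
from h import *
import pickle
f=pickle.load(open("w1.pkl","rb"))
B=toz(f,[(287,186),(285,257)],.086); print("bar",B.round(4),B.mean(0),np.linalg.norm(B[0]-B[1]),np.arctan2(*(B[1]-B[0])[[1,0]]))
D=toz(f,[(234,208),(239,238),(265,253),(295,256)],.042)
c=toz(f,[(286,210)],.053)[0]; print("skirt c",c)
# circle fit through dots
from scipy.optimize import least_squares
r=least_squares(lambda p:np.hypot(*(D[:,:2]-p[:2]).T)-p[2],[.545,.012,.036]).x; print("fit",r)
for cc in (c[:2],r[:2],np.array([.545,.012])): print(np.arctan2(D[:,1]-cc[1],D[:,0]-cc[0]).round(3))
K=toz(f,[(290,75),(165,231)],.04);print(K,np.arctan2(*(K[1]-K[0])[[1,0]]))
g=cv2.cvtColor(f["pixels"],cv2.COLOR_RGB2GRAY)
cv2.imwrite("pics/w1c.png",cv2.resize(f["pixels"][170:270,200:340,::-1],(784,560),interpolation=cv2.INTER_CUBIC))
E
```

```text
bar [[ 0.5235 -0.0023  0.086 ]
 [ 0.5664  0.028   0.086 ]] [0.54499007 0.01286269 0.086     ] 0.05254194701071324 0.6155693188221265
skirt c [0.54431269 0.01332832 0.053     ]
fit [0.55151985 0.01323905 0.03913316]
[-0.905 -0.324  0.234  0.823]
[-1.052 -0.379  0.282  0.957]
[-0.898 -0.302  0.267  0.854]
[[ 0.45925391 -0.04600338  0.04      ]
 [ 0.62272552 -0.0558296   0.04      ]] -0.060037436514546634
```

View pics/w1c.png

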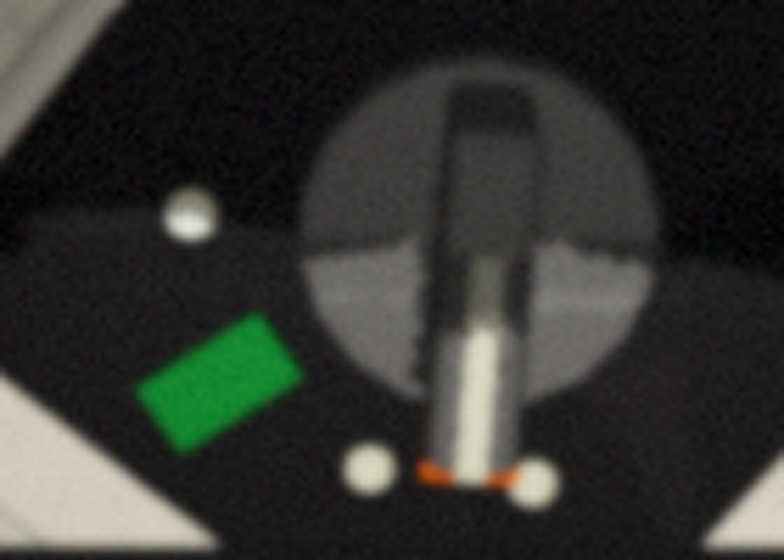

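Emit:
play_rows([
  [0,0,0],
  [-0.41,0.24,0.8],
  [0,0,1],
  [0,0,1],
  [0,0,1],
  [0,0,0.8],
  [0,0,0.4],
  [0,0,0],
], twist=[0.3,0,0,0,0,0,0,0])

```text
t: 5.65
eef_pos: [0.5437, 0.0105, 0.0751]
ee_rot: [3.141, -0.001, -2.552]
force: [0.9, 0.6, 0.5]
width: 0.0875
gripper_force: 0.0
```

Emit:
play_rows([
  [0,0,0],
  [0,0,0],
  [0,0,0],
  [0,0,0],
  [0,0,0],
  [0,0,0],
], twist=[0,0,0,0,0,0], fingers=0, newtons=25)

```text
t: 6.4
eef_pos: [0.5441, 0.0109, 0.0754]
ee_rot: [3.142, 0.0, -2.552]
force: [-0.5, 1.0, 0.5]
width: 0.0334
gripper_force: 0.0
```

Emit:
play_rows([
  [0,0,0],
  [0,0,0],
  [0,0,0],
  [0,0,0],
  [0,0,0],
], twist=[0,0,0,0,0])

```text
t: 7.02
eef_pos: [0.543, 0.0119, 0.0753]
ee_rot: [3.14, -0.001, -2.552]
force: [-5.9, 8.5, 7.0]
width: 0.0119
gripper_force: 24.9
```

Emit:
play_rows([
  [0,0.06,0],
  [0,0,0],
  [0,0,0],
  [0,0,0],
  [0,0,0],
  [0,0,0],
  [0,0,0],
  [0,0,0],
], twist=[0,0.8,0.9,0.9,0.9,0.9,0.9,0])

```text
t: 8.02
eef_pos: [0.5426, 0.0145, 0.0753]
ee_rot: [3.139, -0.001, 2.934]
force: [-7.7, 16.4, 4.3]
width: 0.012
gripper_force: 25.0
```

Emit:
play_rows([
  [0,0,0],
  [0,0,0],
  [0,0,0],
], twist=[0.9,0.1,0])

```text
t: 8.4
eef_pos: [0.5428, 0.015, 0.0753]
ee_rot: [3.138, -0.001, 2.786]
force: [-7.6, 18.8, 5.1]
width: 0.012
gripper_force: 25.0
```

Emit:
play_rows([
  [0,0,0],
  [0,0,0],
  [0,0,0],
  [0,0,-1],
  [0,0,-1],
  [0,0,-1],
  [0,0,-1],
  [0,0,-1],
], twist=[0,0,0,0,0,0,0,0], fingers=1)

```text
t: 9.4
eef_pos: [0.5431, 0.0117, 0.2012]
ee_rot: [-3.141, 0.0, 2.786]
force: [-0.3, -0.2, -0.3]
width: 0.0849
gripper_force: 0.0
```

```bash
python3 - <<'E'
from h import *
import pickle
f=cam("wrist"); pickle.dump(f,open("w2.pkl","wb")); save(f,"w2")
print(arm.get_state()["eef_pos"])
E
```

```text
[0.54478386 0.01189523 0.20470643]
```

View pics/w2.png

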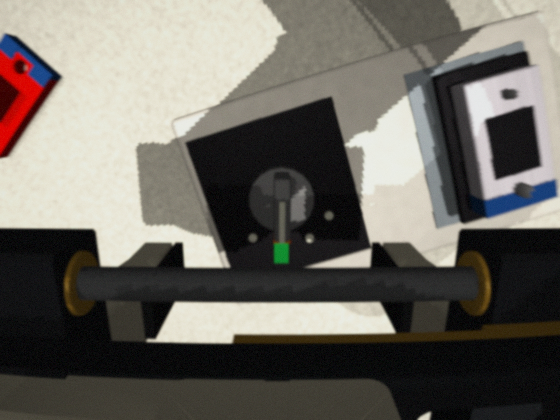

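The pointer at (282,225) lines up with the green mark at (281,253), so the dial is set. Next I look straight at the nest.

Emit:
play_rows([
  [0,0,0],
  [0,0,0],
  [-0.2,1,-0.2],
  [-0.2,1,-0.2],
  [-0.2,1,0],
  [-0.2,1,0],
  [-0.2,1,0],
  [-0.2,1,0],
], twist=[-1,-1,0,0,0,0,0,0])

```text
t: 10.45
eef_pos: [0.5818, 0.162, 0.2101]
ee_rot: [-3.141, -0.0, 3.087]
force: [-0.3, -1.1, 0.6]
width: 0.0879
gripper_force: 0.0
```

Emit:
play_rows([
  [0,0.7,0],
  [0,0,0],
  [0,0,0],
], twist=[0,0,0])

```text
t: 10.82
eef_pos: [0.5822, 0.1777, 0.2103]
ee_rot: [-3.141, -0.0, 3.087]
force: [0.3, 0.2, 0.6]
width: 0.0876
gripper_force: 0.0
```

```bash
python3 - <<'E'
from h import *
import pickle
f=cam("wrist"); pickle.dump(f,open("w3.pkl","wb"))
print(arm.get_state()["eef_pos"])
cv2.imwrite("pics/w3c.png",cv2.resize(f["pixels"][80:290,170:400,::-1],None,fx=2.8,fy=2.8,interpolation=cv2.INTER_CUBIC))
E
```

```text
[0.58220018 0.17740978 0.21039727]
```

View pics/w3c.png

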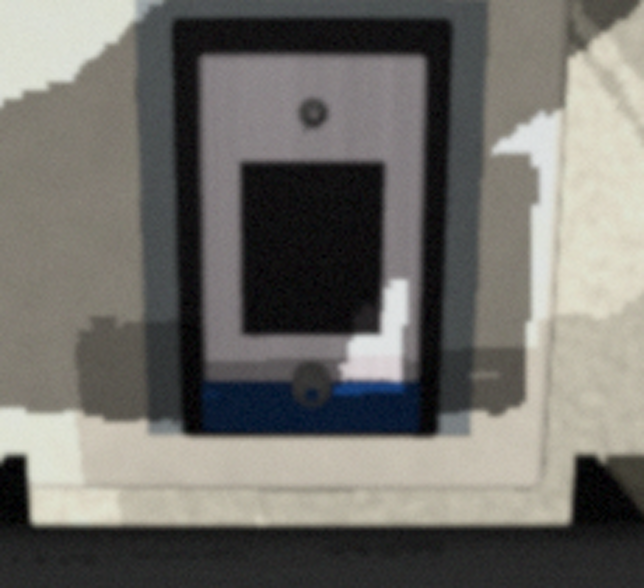

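The nest is seen straight on. In the crop the plate corners are (199,54), (426,54), (418,434) and (202,434). The thin dowel is at (313,112) and the thick one at (312,384) on the blue end.

```bash
python3 - <<'E'
from h import *
import pickle
f=pickle.load(open("w3.pkl","rb"))
k=lambda p:[(170+x/2.8,80+y/2.8) for x,y in p]
P=toz(f,k([(199,54),(426,54),(418,434),(202,434)]),.087);print(P.round(4),P.mean(0).round(4))
print([np.linalg.norm(P[i]-P[i-1]).round(4) for i in range(4)])
d=P[2]+P[3]-P[0]-P[1];print("yaw",np.arctan2(d[1],d[0]))
for z in(.094,.101):
    W=toz(f,k([(313,112),(312,384)]),z);d=W[1]-W[0];print(z,W.round(4),W.mean(0).round(4),np.linalg.norm(d),np.arctan2(d[1],d[0]))
S=toz(f,k([(80,487),(543,484)]),.04);d=S[0]-S[1];print("station edge yaw",np.arctan2(d[1],d[0])-np.pi/2,S)
E
```

```text
[[0.5071 0.1571 0.087 ]
 [0.5101 0.2123 0.087 ]
 [0.6073 0.2075 0.087 ]
 [0.6041 0.1504 0.087 ]] [0.5572 0.1818 0.087 ]
[np.float64(0.0972), np.float64(0.0552), np.float64(0.0972), np.float64(0.0571)]
yaw -0.05900221667018102
0.094 [[0.5224 0.184  0.094 ]
 [0.59   0.1802 0.094 ]] [0.5562 0.1821 0.094 ] 0.06762306611153966 -0.05582570637076857
0.101 [[0.5223 0.1839 0.101 ]
 [0.5879 0.1802 0.101 ]] [0.5551 0.1821 0.101 ] 0.06577720114036574 -0.05582570637076841
station edge yaw -3.1899887086532894 [[0.63546317 0.10477718 0.04      ]
 [0.6425716  0.25154278 0.04      ]]
```

Emit:
play_rows([
  [-0.3,-1,0],
  [0,-1,0],
  [0,-1,0],
  [0,-1,0],
  [0,-1,0],
  [0,-1,0],
  [0,-1,0],
  [0,-1,0],
], twist=[0,0,0,0,0,0,0,0])

```text
t: 11.88
eef_pos: [0.5782, -0.0243, 0.2106]
ee_rot: [3.141, 0.0, 3.085]
force: [-0.1, -0.2, 0.2]
width: 0.0874
gripper_force: 0.0
```

Emit:
play_rows([
  [0,-1,0],
  [0,-1,0],
  [0,-1,0],
  [0,-1,0],
  [0,-1,0],
  [0,-1,0.4],
  [0,-1,0.5],
  [0,-1,0.5],
], twist=[0,0,0,0,0,0,0,0])

```text
t: 12.88
eef_pos: [0.5669, -0.2238, 0.1753]
ee_rot: [3.142, 0.0, 3.085]
force: [0.4, -0.7, 0.0]
width: 0.0879
gripper_force: 0.0
```

Emit:
play_rows([
  [0,-1,0.45],
  [0,-0.7,0],
  [0,0,0.5],
  [0,0,0.5],
  [0,0,0],
  [0,0,0],
  [0,0,0],
], twist=[0,0,-0.9,-1,-1,0,0])

```text
t: 13.75
eef_pos: [0.5656, -0.2647, 0.1398]
ee_rot: [-3.141, 0.001, -2.765]
force: [0.7, 0.2, -0.8]
width: 0.0876
gripper_force: 0.0
```

```bash
python3 - <<'E'
from h import *
import pickle
f=cam("wrist"); pickle.dump(f,open("w4.pkl","wb"))
print(arm.get_state()["eef_pos"])
cv2.imwrite("pics/w4c.png",cv2.resize(f["pixels"][80:290,170:400,::-1],None,fx=2.8,fy=2.8,interpolation=cv2.INTER_CUBIC))
E
```

```text
[ 0.56558115 -0.26466945  0.13966672]
```

View pics/w4c.png

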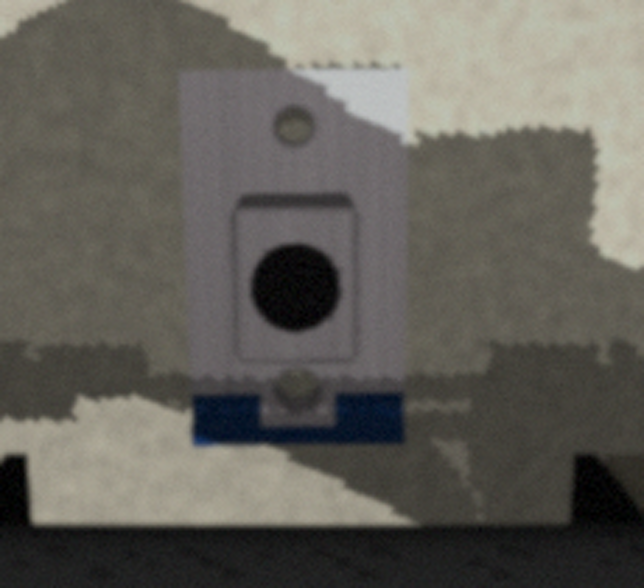

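This is the small silver cover, with its blue end down in the crop. Its plate corners are (179,70), (408,68), (404,442) and (193,444). The holes are at (294,126) and (298,389).

```bash
python3 - <<'E'
from h import *
import pickle
f=pickle.load(open("w4.pkl","rb"))
k=lambda p:[(170+x/2.8,80+y/2.8) for x,y in p]
P=toz(f,k([(179,70),(408,68),(404,442),(193,444)]),.016);print(P.round(4),P.mean(0).round(4))
print([np.linalg.norm(P[i]-P[i-1]).round(4) for i in range(4)])
d=P[2]+P[3]-P[0]-P[1];print("yaw",np.arctan2(d[1],d[0]))
W=toz(f,k([(294,126),(298,389)]),.016);d=W[1]-W[0];print(W.round(4),W.mean(0).round(4),np.linalg.norm(d),np.arctan2(d[1],d[0]))
B=toz(f,k([(235,206),(356,207),(357,359),(236,359)]),.048);print(B.round(4),B.mean(0))
E
```

```text
[[ 0.5115 -0.3183  0.016 ]
 [ 0.4905 -0.2664  0.016 ]
 [ 0.5796 -0.2298  0.016 ]
 [ 0.6007 -0.2818  0.016 ]] [ 0.5456 -0.2741  0.016 ]
[np.float64(0.0964), np.float64(0.056), np.float64(0.0963), np.float64(0.0561)]
yaw 0.388877776459852
[[ 0.5138 -0.2871  0.016 ]
 [ 0.5763 -0.2614  0.016 ]] [ 0.545  -0.2743  0.016 ] 0.06757526618524576 0.3906900015085566
[[ 0.5335 -0.2932  0.048 ]
 [ 0.5239 -0.2683  0.048 ]
 [ 0.5559 -0.2549  0.048 ]
 [ 0.5661 -0.2806  0.048 ]] [ 0.54486287 -0.27423539  0.048     ]
```

Emit:
play_rows([
  [0.9,-0.04,0],
  [0,0,0.8],
  [0,0,0.9],
  [0,0,0.9],
  [0,0,0.9],
  [0,0,0.5],
  [0,0,0.05],
  [0,0,0],
], twist=[-0.1,0,0,0,0,0,0,0], fingers=0.6)

```text
t: 14.8
eef_pos: [0.5453, -0.274, 0.0386]
ee_rot: [-3.141, 0.001, -2.747]
force: [-0.0, 0.1, -0.0]
width: 0.0522
gripper_force: 0.0
```

Emit:
play_rows([
  [0,0,0],
  [0,0,0],
  [0,0,0],
  [0,0,0],
  [0,0,0],
  [0,0,0],
], twist=[0,0,0,0,0,0], fingers=0, newtons=45)

```text
t: 15.55
eef_pos: [0.5451, -0.2738, 0.0382]
ee_rot: [-3.141, 0.0, -2.747]
force: [-1.6, 0.3, 5.0]
width: 0.0279
gripper_force: 45.0
```

Emit:
play_rows([
  [0,0,-0.5],
  [0,0,-1],
  [0,0,-1],
  [0,0,-1],
  [0,0,-1],
  [0,0,-0.8],
  [0,0,-0.7],
  [0,0,0],
], twist=[0,0,0.5,0.5,0.5,0.5,0.5,0.5])

```text
t: 16.55
eef_pos: [0.5453, -0.2738, 0.1897]
ee_rot: [-3.141, 0.002, 3.084]
force: [0.1, -0.4, -2.9]
width: 0.0277
gripper_force: 45.0
```

Emit:
play_rows([
  [0.3,0.5,0],
  [0.3,1,0],
  [0,1,0],
  [0,1,0],
  [0,1,0],
  [0,1,0],
  [0,1,0],
  [0,1,0],
], twist=[0,0,0,0,0,0,0,0])

```text
t: 17.55
eef_pos: [0.5392, -0.0844, 0.1876]
ee_rot: [3.141, -0.001, 3.088]
force: [0.6, -0.3, -3.2]
width: 0.0274
gripper_force: 45.0
```

Emit:
play_rows([
  [0,1,0],
  [0,1,0],
  [0,1,0],
  [0,1,0],
  [0,1,0],
  [0,1,0],
  [0,1,0],
  [0,1,0],
], twist=[0,0,0,0,0,0,0,0])

```text
t: 18.55
eef_pos: [0.5502, 0.1149, 0.1876]
ee_rot: [-3.141, -0.001, 3.088]
force: [0.2, 0.5, -1.9]
width: 0.0278
gripper_force: 45.0
```

Emit:
play_rows([
  [0,1,0],
  [0,1,0],
  [0,0.7,0],
  [0,0,0],
  [0,0,0],
  [0,0,0],
], twist=[0,0,0,0,0,0])

```text
t: 19.3
eef_pos: [0.555, 0.1808, 0.1879]
ee_rot: [-3.141, -0.0, 3.086]
force: [-0.5, 0.9, -3.0]
width: 0.0277
gripper_force: 45.0
```

```bash
python3 - <<'E'
from h import *
import pickle
f=cam("wrist"); pickle.dump(f,open("w5.pkl","wb"))
s=arm.get_state();print(s["eef_pos"],s["ee_rot"],s["force"],s["q"])
cv2.imwrite("pics/w5.png",cv2.resize(f["pixels"][60:270,170:400,::-1],None,fx=2.8,fy=2.8,interpolation=cv2.INTER_CUBIC))
E
```

```text
[0.55503785 0.18074789 0.18787847] [-3.14150760e+00 -1.09850459e-04  3.08568164e+00] [ 0.34825667 -0.05017762 -2.28870129] [ 6.49613223e-01  2.53961822e-01 -2.75082200e-01 -7.50431786e-06
 -1.04189108e+00 -2.27631678e+00]
```

View pics/w5.png

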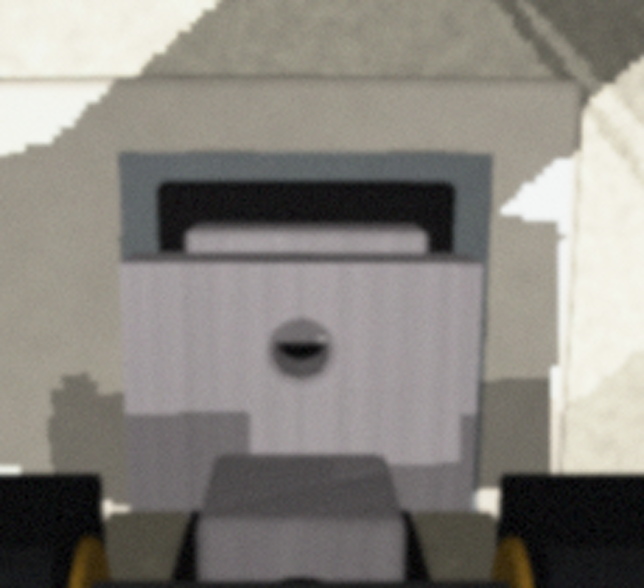

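The held cover hides most of the nest. I can see its far edge at y=260 (x from 121 to 486), its 9 mm hole at (300,349), and the nest plate edge behind it at (187–427,228).

```bash
python3 - <<'E'
from h import *
import pickle
f=pickle.load(open("w5.pkl","rb"))
k=lambda p:[(170+x/2.8,60+y/2.8) for x,y in p]
tcp=np.array([.55504,.18075]); y=3.0857-np.pi; c,s=np.cos(y),np.sin(y)
loc=lambda P:(P[:,:2]-tcp)@np.array([[c,-s],[s,c]])
print("cover edge",loc(toz(f,k([(121,260),(486,260)]),.166)).round(4),"hole",loc(toz(f,k([(300,347)]),.166)).round(4))
N=toz(f,k([(185,226),(429,226)]),.087);print("nest edge",N.round(4),loc(N).round(4))
n=np.array([.5567,.1819])-tcp;print("nest centre local",n@np.array([[c,-s],[s,c]]))
E
```

```text
cover edge [[-0.0484 -0.0277]
 [-0.0484  0.0286]] hole [[-0.0347 -0.0001]]
nest edge [[0.5062 0.1572 0.087 ]
 [0.5093 0.2127 0.087 ]] [[-0.0475 -0.0262]
 [-0.0475  0.0293]]
nest centre local [0.00159316 0.00124094]
```

Emit:
play_rows([
  [-0.06,0.05,0.5],
  [0,0,0.6],
  [0,0,0.5],
  [0,0,0.1],
  [0,0,0.1],
  [0,0,0.1],
  [0,0,0],
], twist=[0,0,0,0,0,0,0])

```text
t: 20.23
eef_pos: [0.5567, 0.1826, 0.1405]
ee_rot: [3.141, 0.0, 3.086]
force: [0.2, 0.4, -2.2]
width: 0.0275
gripper_force: 45.0
```

Emit:
play_rows([
  [0,0,0.08],
  [0,0,0.08],
  [0,0,0],
], twist=[0,0,0])

```text
t: 20.6
eef_pos: [0.5565, 0.1825, 0.1362]
ee_rot: [-3.141, -0.0, 3.086]
force: [0.5, 0.1, -2.5]
width: 0.0276
gripper_force: 45.0
```

Emit:
play_rows([
  [0,0,0.08],
  [0,0,0.08],
  [0,0,0],
], twist=[0,0,0])

```text
t: 20.98
eef_pos: [0.5565, 0.1825, 0.1321]
ee_rot: [-3.141, -0.0, 3.086]
force: [0.8, -0.2, -2.4]
width: 0.0278
gripper_force: 45.0
```

Emit:
play_rows([
  [0,0,0.08],
  [0,0,0.08],
  [0,0,0],
], twist=[0,0,0])

```text
t: 21.35
eef_pos: [0.5565, 0.1825, 0.1281]
ee_rot: [-3.141, -0.0, 3.086]
force: [-1.0, -0.4, -2.4]
width: 0.0277
gripper_force: 45.0
```

Emit:
play_rows([
  [0,0,0.08],
  [0,0,0.08],
  [0,0,0.08],
  [0,0,0.08],
  [0,0,0.08],
  [0,0,0.06],
  [0,0,0],
  [0,0,0],
], twist=[0,0,0,0,0,0,0,0])

```text
t: 22.35
eef_pos: [0.5568, 0.1826, 0.1177]
ee_rot: [3.141, 0.001, 3.087]
force: [-5.3, -0.0, 8.8]
width: 0.0276
gripper_force: 45.0
```

Emit:
play_rows([
  [0.03,0,0.04],
  [0,0,0],
  [0,0,0],
  [0,0,0],
  [0,0,0],
  [0,0,0],
  [0,0,0],
], twist=[0,0,0,0,0,0,0])

```text
t: 23.22
eef_pos: [0.5567, 0.1826, 0.1171]
ee_rot: [3.141, 0.002, 3.087]
force: [-2.4, -2.0, 9.0]
width: 0.0277
gripper_force: 45.0
```

```bash
python3 - <<'E'
from h import *
f=cam("side");cv2.imwrite("pics/s6.png",cv2.resize(f["pixels"][150:310,170:370,::-1],None,fx=3.7,fy=3.7,interpolation=cv2.INTER_CUBIC))
s=arm.get_state();print(s["eef_pos"],s["ee_rot"],s["force"])
E
```

```text
[0.55668393 0.18258719 0.11708967] [3.14123760e+00 1.81713690e-03 3.08684932e+00] [-1.62094951 -1.88178991  9.03473587]
```

View pics/s6.png

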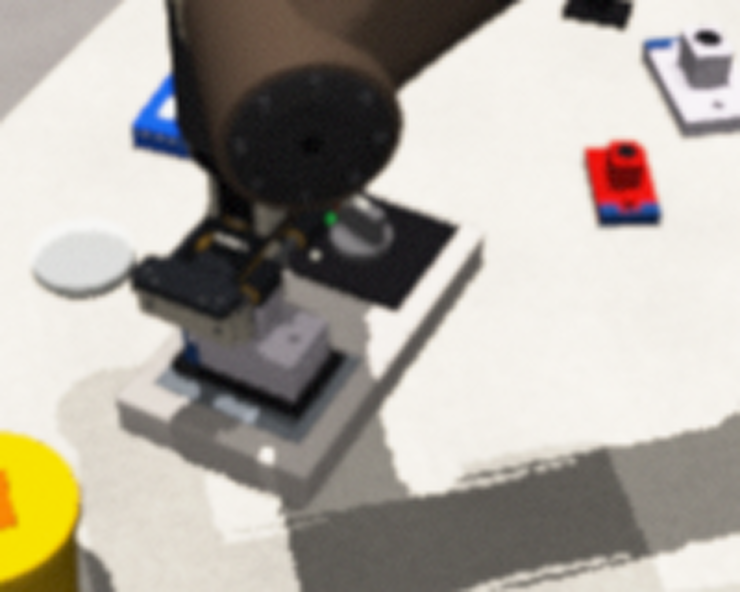

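The cover sits flush on the pressed nest at (270,350), blue end on blue end, and the dial pointer is still at green. Handing in.

```bash
python3 -c "
from station import arm
print(arm.job_done())"
```

```text
the job is handed in; nothing more can be done
None
```

The job is handed in at about 23 s: dial at green, cover flush on the dowels blue over blue, and the nest held pressed down about 8 mm (worked out from force and height); no verdict was returned.

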